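# Put the mixed-up blade fuses back in their own holders

### The arm

A 6-joint arm with a two-finger parallel gripper is mounted at the origin on a cart in front of the work surface, level with it; the furniture and walls round the work are solid. World frame = base frame: x ahead of the robot, y to its left, z up, the work surface at z = 0. Lengths are in mm, angles in rad, forces in N, time in s.
With the tool pointing down it reaches from about 350 to 875 mm from the base axis. Payload 4.2 kg.
Tool frame: the origin (TCP) lies at the very end of the fingers, on their centre line; the grasp point (between the pads) lies 19 mm behind it; z points along the fingers, y is the line along which they close (so a half turn about z gives the same grasp; the last joint's range is limited). The gripper opens to 85 mm and grips with 20 to 120 N. Pads are 22 mm wide; open, the fingers measure 114 mm over their backs; the gripper's body (76 mm by 85 mm) begins 54 mm behind the grasp point. The pads swing forward as they close: fully open they stand 13 mm farther back than shut.
Start: joints at [1.602, 0.385, 0.008, 0, -1.194, -0.259], TCP at [141.115, 608.84, 231.312] pointing down, gripper open.
Joint ranges: [-3.14, 3.14], [-1.21, 2.06], [-1.07, 1.41], [-3.16, 2.05], [-2.99, -0.16], [-3.1, 3.1]. Speed limits (rad/s): [2.79, 2.79, 3.14, 3.14, 3.14, 3.14].

### API

Orientations are given as a unit quaternion [x, y, z, w].
In Python, from bench import read_state, get_image, camera_model, job_done gives the robot as it stands.
- The arm moves only by the shell command python3 -m handwheel 'ROWS'. ROWS is JSON, a list of rows, each a list of 7 numbers: the shift along the tool's x, y, z in m, then the turn, a rotation vector about the tool's x, y, z in rad, then the gripper's target within -1 to 1 (fully open at 1, half-way at 0, shut at -1). In form: [[dx, dy, dz, wx, wy, wz, jaw], ...]. A call has 1 to 10 rows; each row is the pose to reach, as a shift and turn from the pose commanded when the call began, along the tool's axes at that moment; what a row does not reach only later rows make up. A row lasts 1/8 s, in which the tool goes at most 62.5 mm and 10.7 degrees, less where a joint would pass 70% of its speed; a pose out of reach is approached as far as the arm can. A call with a gripper value outside its range is refused whole. The fingers move at their own pace and stop on an object; the grip force is fixed at half the most. Time passes only in rows, so rows that repeat a pose let the fingers close. It gives the time, the measured TCP pose, the force, the opening and the grip force at its end, in the units of the state.
- read_state(): the state, without advancing time (a new reading comes with each control period).
- get_image(name): name is "side" or "top" or "wrist"; returns (picture, depth): 400x640x3 uint8, blue, green, red; 400x640 float32, mm along the optical axis (not along the pixel's ray), 0 where there is no reading.
- camera_model(name): a dict with "K" (3x3 intrinsics, pixels), "rvec" (rotation vector, rad) and "tvec" (3), from world to camera coordinates, as OpenCV has them; the wrist camera has in their place "hand_eye" (4x4, takes a point from camera to tool coordinates, whose origin is the TCP and whose axes are the flange's). Camera axes: x right, y down, z forward; pixel columns grow to the right and rows downward; lengths in mm; the calibration is good to about 2 mm. A picture is of the moment at which its call begins: read the wrist's pose just before it. camera_model takes no time and is no camera call.
- job_done(): hands the job in; it is judged then, once.
The state is a dict: "clock": time; "joints": joint angles; "joint_vel": joint speeds; "joint_efforts": joint torques, N m; "position": TCP position; "ee_rot": TCP orientation; "contact_force": force on the tool from outside, world axes, zero at the start; "wrist_torque": the same for the moment, N m; "gripper_width": finger opening in mm; "grasp_force": force on a finger pad.
Only numpy, scipy, OpenCV 4.12 (cv2) and the standard library are available. Lean on these libraries where they do the work, as an engineer would, in place of code of your own. Each camera call takes 0.05 s, during which the arm holds its last target. There are 200 camera calls.

### The job

The four colour-coded fuses on this control panel were put back in the wrong holders, so every circuit is protected by the wrong rating. Rearrange them so that each fuse stands fully home and upright in the holder whose plate has its own colour; the holder without a coloured plate is an empty spare in which you can park a fuse meanwhile.

Things in the scene. Friction and masses are not known exactly. Their poses are not given: they have to be found in the camera images.
- fuse_yellow: Yellow blade fuse, 22 g: yellow head 9.5 mm thick (its x), 29 wide (y), 28 high, on two metal blades 12 mm long; 40 mm high in all. Origin: centre of its underside (feet of the blades); z up. Starts fully home in a wrong holder, head 20 mm proud of the rim. Grip across the 9.5 mm, fingers before and behind, tips above the rim. Fits either way round, drops home by its own weight.
- fuse_green: Green blade fuse, 22 g: green head 9.5 mm thick (its x), 29 wide (y), 28 high, on two metal blades 12 mm long; 40 mm high in all. Origin: centre of its underside (feet of the blades); z up. Starts fully home in a wrong holder, head 20 mm proud of the rim. Grip across the 9.5 mm, fingers before and behind, tips above the rim. Fits either way round, drops home by its own weight.
- fuse_red: Red blade fuse, 22 g: red head 9.5 mm thick (its x), 29 wide (y), 28 high, on two metal blades 12 mm long; 40 mm high in all. Origin: centre of its underside (feet of the blades); z up. Starts fully home in a wrong holder, head 20 mm proud of the rim. Grip across the 9.5 mm, fingers before and behind, tips above the rim. Fits either way round, drops home by its own weight.
- fuse_blue: Blue blade fuse, 22 g: blue head 9.5 mm thick (its x), 29 wide (y), 28 high, on two metal blades 12 mm long; 40 mm high in all. Origin: centre of its underside (feet of the blades); z up. Starts fully home in a wrong holder, head 20 mm proud of the rim. Grip across the 9.5 mm, fingers before and behind, tips above the rim. Fits either way round, drops home by its own weight.
- holder_yellow: Black fuse holder with a yellow plate (18 x 38 mm) on its front, fixed; 62 (x) x 43 (y) x 32 mm high. Origin: centre of its underside, 15 mm above the bench; x away from the robot, y along the row. Pocket in its top: 11.2 (x) x 30.6 mm (y), flared to 19 x 38 mm at the rim, floor 12 mm above the origin. A fuse fully home has its origin there, its x along the holder's x.
- holder_green: Black fuse holder with a green plate (18 x 38 mm) on its front, fixed; 62 (x) x 43 (y) x 32 mm high. Origin: centre of its underside, 15 mm above the bench; x away from the robot, y along the row. Pocket in its top: 11.2 (x) x 30.6 mm (y), flared to 19 x 38 mm at the rim, floor 12 mm above the origin. A fuse fully home has its origin there, its x along the holder's x.
- holder_red: Black fuse holder with a red plate (18 x 38 mm) on its front, fixed; 62 (x) x 43 (y) x 32 mm high. Origin: centre of its underside, 15 mm above the bench; x away from the robot, y along the row. Pocket in its top: 11.2 (x) x 30.6 mm (y), flared to 19 x 38 mm at the rim, floor 12 mm above the origin. A fuse fully home has its origin there, its x along the holder's x.
- holder_blue: Black fuse holder with a blue plate (18 x 38 mm) on its front, fixed; 62 (x) x 43 (y) x 32 mm high. Origin: centre of its underside, 15 mm above the bench; x away from the robot, y along the row. Pocket in its top: 11.2 (x) x 30.6 mm (y), flared to 19 x 38 mm at the rim, floor 12 mm above the origin. A fuse fully home has its origin there, its x along the holder's x.
- holder_spare: Black fuse holder without a coloured plate: the empty spare, else like the others (rim 32 mm, pocket floor 12 mm above its origin). All five stand in a row along their y, 50 mm apart, on a white panel with a grey duct 54 mm above the bench 77 to 107 mm behind the row. Lamp heads hang beyond the panel's sides, right from 0.36 m, left from 0.54 m above the bench: draw the arm in before swinging past.

How it is judged:
By the outcome, as a careful person would: the job done as asked, in the order asked, and still so for the second after the job is handed in, with the robot touching nothing.
It also fails if it takes over 106 s, if anything falls off the work surface, if the arm or the gripper's body presses on something with over 40 N, if the wrist force passes 120 N, or if a joint passes its speed limit or range.

## Working session

There is one attempt and no reset: what is moved stays moved. The work goes in short steps, Python scripts to look and compute and a shell command to move; the robot and the scene stay as the last step left them, time stands still between calls to the robot, and variables do not carry over. Pictures are saved under pics/ and viewed, at most 14 in all, crops included, and the job is handed in when it is done.

```bash
mkdir -p pics; ls
python3 - <<'E'
from bench import *
import cv2,numpy as np
s=read_state();print({k:np.round(v,3).tolist() for k,v in s.items()})
ims=[]
for n in("top","side","wrist"):
    p,d=get_image(n);np.savez(f"pics/{n}0.npz",p=p,d=d);cv2.imwrite(f"pics/{n}0.png",p)
    m=camera_model(n);print(n,{k:np.round(v,3).tolist() for k,v in m.items()})
    ims.append(cv2.resize(p,(400,250)) )
cv2.imwrite("pics/all0.png",np.vstack([np.hstack(ims[:2]),np.hstack([ims[2],ims[2]*0])]))
E
```

```text
pics
{'clock': 0.0, 'joints': [1.602, 0.386, 0.007, -0.001, -1.194, -0.259], 'joint_vel': [0.002, 0.001, 0.0, -0.0, -0.001, 0.0], 'joint_efforts': [0.0, -39.229, 18.84, 4.186, -0.005, 0.0], 'position': [140.983, 608.288, 230.218], 'ee_rot': [0.994, -0.114, -0.0, 0.001], 'contact_force': [-0.301, -0.359, 0.294], 'wrist_torque': [0.023, -0.038, -0.046], 'grasp_force': 0.0, 'gripper_width': 85.586}
top {'K': [[395.805, 0.0, 317.859], [0.0, 395.805, 192.954], [0.0, 0.0, 1.0]], 'rvec': [2.138, -2.169, 0.139], 'tvec': [-68.536, 519.83, 862.464]}
side {'K': [[493.594, 0.0, 308.337], [0.0, 493.594, 191.52], [0.0, 0.0, 1.0]], 'rvec': [2.245, 0.609, -0.284], 'tvec': [-391.379, -158.018, 1127.599]}
wrist {'K': [[328.777, 0.0, 321.836], [0.0, 328.777, 199.853], [0.0, 0.0, 1.0]], 'hand_eye': [[0.0, -0.953, -0.304, 78.689], [1.0, 0.0, 0.001, 0.87], [-0.001, -0.304, 0.953, -143.178], [0.0, 0.0, 0.0, 1.0]]}
```

View pics/all0.png

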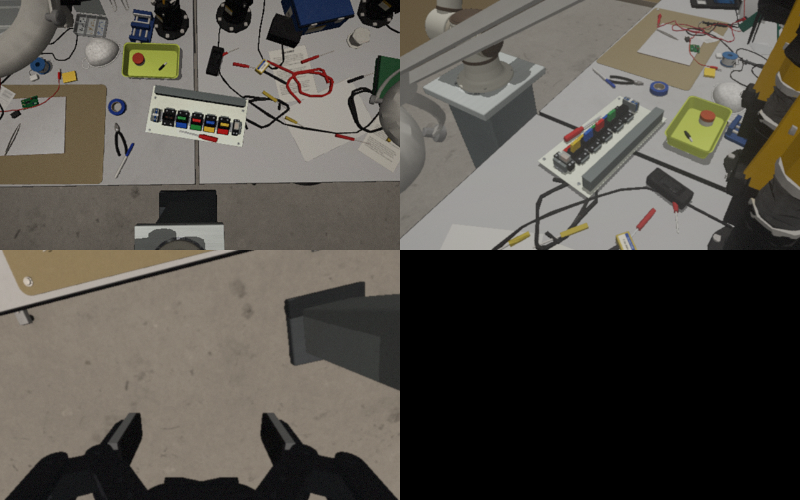

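The top view shows the panel around px (315,185) with the robot base at the bottom. The side view shows the fuse row at px (350,210). I'll crop both.

```bash
cat > h.py <<'E'
import numpy as np,cv2
from scipy.spatial.transform import Rotation as R
from bench import *
def cam(n,s=None):
    m=camera_model(n);K=np.array(m["K"])
    if n=="wrist":
        T=np.eye(4);T[:3,:3]=R.from_quat(s["ee_rot"]).as_matrix();T[:3,3]=s["position"]
        T=T@np.array(m["hand_eye"]);return K,T[:3,:3],T[:3,3]
    Rm=R.from_rotvec(np.ravel(m["rvec"])).as_matrix();return K,Rm.T,-Rm.T@np.ravel(m["tvec"])
def ray(c,uv,z):
    K,Rw,o=c;d=Rw@np.linalg.inv(K)@np.array([uv[0],uv[1],1.]);return o+d*(z-o[2])/d[2]
def pix(c,P):
    K,Rw,o=c;q=K@Rw.T@(np.asarray(P,float)-o);return q[:2]/q[2]
H=dict(red=[(0,8),(172,180)],yellow=[(20,35)],green=[(45,85)],blue=[(100,130)])
def blobs(p,roi,amin=15):
    h=cv2.cvtColor(p,cv2.COLOR_BGR2HSV);x0,y0,x1,y1=roi;out=[]
    for c,rs in H.items():
        m=sum(((h[...,0]>=a)&(h[...,0]<=b)) for a,b in rs)>0
        m=(m&(h[...,1]>120)&(h[...,2]>60)).astype(np.uint8);q=np.zeros_like(m);q[y0:y1,x0:x1]=m[y0:y1,x0:x1]
        n,l,st,ce=cv2.connectedComponentsWithStats(q)
        for i in range(1,n):
            if st[i,4]>=amin: out.append((c,st[i].tolist(),ce[i].round(1).tolist()))
    return out
E
python3 - <<'E'
from h import *
t=np.load("pics/top0.npz");s=np.load("pics/side0.npz")
a=cv2.resize(t["p"][130:240,225:400],(800,503),interpolation=cv2.INTER_CUBIC)
b=cv2.resize(s["p"][140:320,210:440],(766,600),interpolation=cv2.INTER_CUBIC)
cv2.imwrite("pics/topc.png",a);cv2.imwrite("pics/sidec.png",b)
ct=cam("top");cs=cam("side")
for b in blobs(t["p"],(225,130,400,240)): 
    d=t["d"][int(b[2][1]),int(b[2][0])];q=ct[1]@np.linalg.inv(ct[0])@np.array([*b[2],1])*d+ct[2]
    print(b,q.round(0))
print()
for b in blobs(s["p"],(210,140,440,320)): 
    d=s["d"][int(b[2][1]),int(b[2][0])];q=cs[1]@np.linalg.inv(cs[0])@np.array([*b[2],1])*d+cs[2]
    print(b,q.round(0))
E
```

```text
('red', [308, 189, 14, 7, 72], [314.2, 192.1]) [516. -68.  68.]
('red', [348, 205, 18, 11, 145], [356.2, 210.1]) [ 479. -162.   31.]
('red', [318, 215, 30, 12, 200], [332.9, 220.5]) [ 456. -109.   34.]
('yellow', [352, 196, 15, 7, 77], [358.8, 199.1]) [ 499. -164.   70.]
('yellow', [325, 202, 19, 10, 146], [334.2, 206.6]) [ 487. -112.   33.]
('green', [284, 186, 13, 6, 60], [290.2, 188.5]) [525. -16.  70.]
('green', [304, 199, 18, 10, 129], [312.4, 203.3]) [496. -63.  33.]
('blue', [330, 193, 14, 6, 67], [336.2, 195.5]) [ 508. -116.   67.]
('blue', [281, 195, 18, 11, 140], [289.8, 199.8]) [504. -12.  33.]

('red', [313, 190, 14, 20, 187], [319.3, 199.4]) [ 822. -606.  637.]
('red', [263, 203, 31, 23, 287], [277.2, 213.8]) [ 460. -114.   33.]
('red', [262, 232, 10, 11, 48], [266.8, 237.5]) [ 475. -169.   32.]
('yellow', [424, 189, 16, 45, 337], [434.2, 212.0]) [689.  46.  13.]
('yellow', [273, 215, 20, 29, 262], [281.4, 230.5]) [ 506. -168.   65.]
('green', [335, 176, 10, 8, 24], [339.0, 178.9]) [526. -12.  65.]
('blue', [401, 140, 27, 7, 75], [414.9, 143.5]) [586. 214.  18.]
('blue', [325, 184, 7, 6, 18], [328.2, 186.6]) [502.  -7.  32.]
('blue', [294, 206, 14, 18, 108], [300.7, 213.6]) [ 513. -122.   66.]
```

View pics/topc.png

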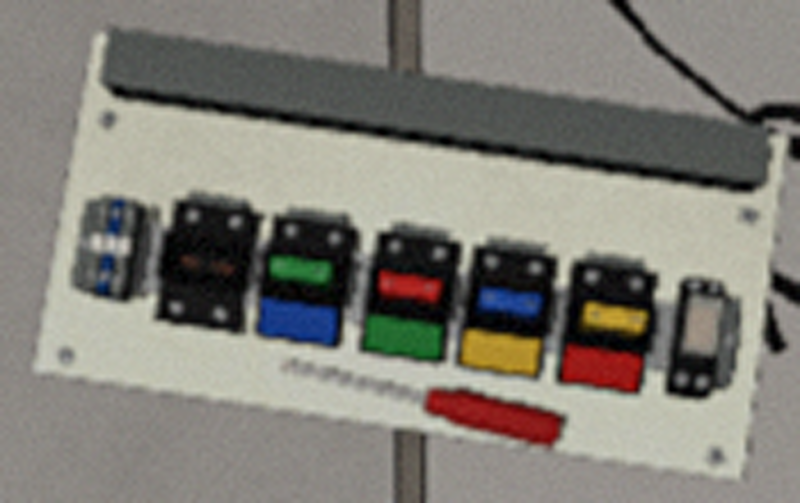

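View pics/sidec.png

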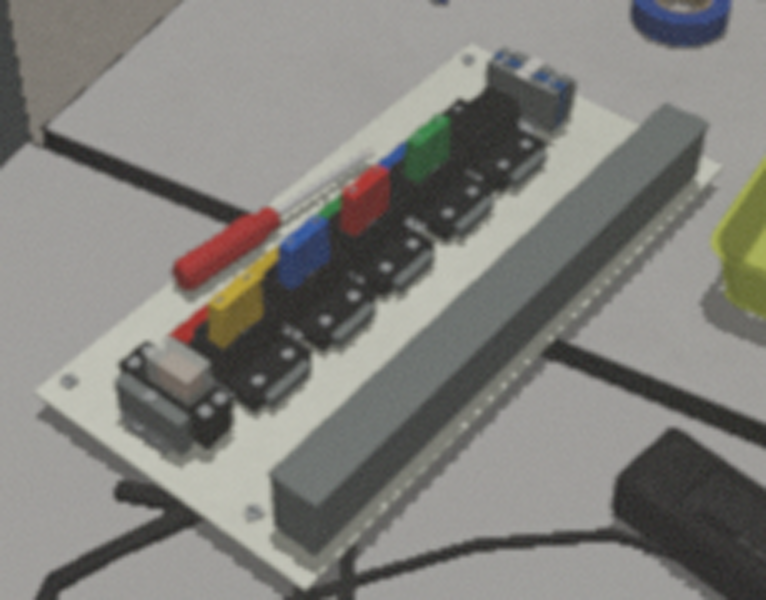

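Both views agree on the row, from robot-left to right:

| Holder | Current fuse | Measured position |
|---|---|---|
| spare | empty | – |
| blue plate | green | about (525,-16) |
| green plate | red | between its neighbours |
| yellow plate | blue | between its neighbours |
| red plate | yellow | about (499,-164), top z about 68 |

The row's yaw is about -10°. The fuses form a single 4-cycle, so it takes five transfers. Next I'll locate the lamps and write the move planner.

```bash
cat >> h.py <<'E'
def go(*wps):
    """wps: (x,y,z,yaw_deg of tool x) ; prints deltas in tool frame from measured pose"""
    s=read_state();Rt=R.from_quat(s["ee_rot"]);p=np.array(s["position"])
    for x,y,z,yaw in wps:
        c,q=np.cos(np.radians(yaw)),np.sin(np.radians(yaw))
        Rg=R.from_matrix(np.array([[c,q,0],[q,-c,0],[0,0,-1.]]).T)
        print((x,y,z,yaw),"->",(Rt.inv().apply(np.array([x,y,z])-p)/1000).round(4),(Rt.inv()*Rg).as_rotvec().round(4))
E
python3 - <<'E'
from h import *
for n in("top","side"):
    t=np.load(f"pics/{n}0.npz");K,Rw,o=cam(n);print(n,o.round(0))
    v,u=np.mgrid[0:400,0:640];d=t["d"].astype(float)
    P=(np.stack([u,v,0*u+1],-1)@np.linalg.inv(K).T*d[...,None])@Rw.T+o
    m=((d>0)&(P[...,2]>150)&(np.hypot(P[...,0],P[...,1])<1300)).astype(np.uint8)
    k,l,st,_=cv2.connectedComponentsWithStats(m)
    for i in range(1,k):
        if st[i,4]>150: q=P[l==i];print(st[i],np.percentile(q,[2,50,98],axis=0).round(0).tolist())
go((100,400,240,-13.1),(330,250,240,-53),(420,-30,240,-93),(505,-90,240,-100))
E
```

```text
top [402. -76. 923.]
[   0    0  143  124 9564] [[525.0, 120.0, 315.0], [583.0, 169.0, 591.0], [806.0, 250.0, 599.0]]
[241   0  46  31 914] [[825.0, -11.0, 154.0], [841.0, 23.0, 222.0], [898.0, 66.0, 244.0]]
[368   0  37  18 363] [[847.0, -244.0, 152.0], [855.0, -216.0, 218.0], [906.0, -191.0, 233.0]]
[ 590  109   50  126 3088] [[421.0, -513.0, 373.0], [493.0, -482.0, 400.0], [558.0, -466.0, 428.0]]
side [ 822. -606.  637.]
[    0     0   296   310 23739] [[-124.0, -539.0, 189.0], [625.0, -491.0, 522.0], [713.0, 9.0, 572.0]]
[  519     0   121   397 29830] [[816.0, -265.0, 155.0], [889.0, -225.0, 263.0], [958.0, 182.0, 409.0]]
(100, 400, 240, -13.1) -> [ 0.0071  0.2123 -0.0092] [ 0.0016 -0.0001  0.0007]
(330, 250, 240, -53) -> [ 0.2651  0.3065 -0.009 ] [ 0.0015 -0.0007  0.6971]
(420, -30, 240, -93) -> [ 0.416   0.5589 -0.0086] [ 1.3000e-03 -1.2000e-03  1.3952e+00]
(505, -90, 240, -100) -> [ 0.5124  0.5981 -0.0085] [ 1.2000e-03 -1.3000e-03  1.5174e+00]
```

The left lamp is near (525–800, 120–250, z≥540) and the right one near (490,-490). I'll draw in to r≈410 first and then swing.

```bash
python3 -m handwheel '[[0.007,0.21,-0.01,0,0,0,1],[0.007,0.21,-0.01,0,0,0,1],[0.007,0.21,-0.01,0,0,0,1],[0.007,0.21,-0.01,0,0,0,1]]'; python3 -m handwheel '[[0.26,0.095,0,0,0,0.695,1],[0.26,0.095,0,0,0,0.695,1],[0.26,0.095,0,0,0,0.695,1],[0.26,0.095,0,0,0,0.695,1],[0.26,0.095,0,0,0,0.695,1],[0.26,0.095,0,0,0,0.695,1]]'
python3 - <<'E'
from h import *
go((420,-30,240,-93),(490,-90,240,-100)); print(read_state()["joints"])
E
```

```text
clock: 0.65
position: [100.3, 399.3, 241.3]
ee_rot: [0.994, -0.113, -0.0, 0.0]
contact_force: [0.4, 2.2, 1.3]
gripper_width: 85.4
grasp_force: 0.0
clock: 1.4
position: [333.3, 250.2, 241.0]
ee_rot: [0.895, -0.447, -0.0, 0.0]
contact_force: [-0.4, 0.9, -1.0]
gripper_width: 85.4
grasp_force: 0.0
(420, -30, 240, -93) -> [0.2761 0.0988 0.0011] [ 7.000e-04 -5.000e-04  6.962e-01]
(490, -90, 240, -100) -> [0.3661 0.0789 0.0011] [ 7.000e-04 -5.000e-04  8.184e-01]
[ 1.03732753e+00  1.23331091e-02 -4.46402490e-01 -1.32557021e-04
 -1.11291280e+00 -3.93398126e-01]
```

```bash
python3 -m handwheel '[[0.276,0.099,0,0,0,0.7,1],[0.276,0.099,0,0,0,0.7,1],[0.276,0.099,0,0,0,0.7,1],[0.276,0.099,0,0,0,0.7,1],[0.366,0.079,0,0,0,0.818,1],[0.366,0.079,0,0,0,0.818,1],[0.366,0.079,0,0,0,0.818,1],[0.366,0.079,0,0,0,0.818,1],[0.366,0.079,0,0,0,0.818,1],[0.366,0.079,0,0,0,0.818,1]]'
cat > look.py <<'E'
import sys
from h import *
s=read_state();p,d=get_image("wrist");cv2.imwrite(f"pics/{sys.argv[1]}.png",p);c=cam("wrist",s)
h=cv2.cvtColor(p,cv2.COLOR_BGR2HSV)
for b in blobs(p,(0,0,640,400),60):
    x,y,w,hh,_=b[1];P=c[1]@np.linalg.inv(c[0])@np.array([*b[2],1])*d[int(b[2][1]),int(b[2][0])]+c[2]
    print(b,P.round(1))
E
python3 look.py w1
```

```text
clock: 2.65
position: [489.8, -86.8, 241.8]
ee_rot: [-0.645, 0.764, -0.0, 0.0]
contact_force: [-0.5, 1.0, -0.2]
gripper_width: 85.6
grasp_force: 0.0
('red', [59, 30, 24, 64, 838], [70.1, 61.9]) [ 732.8 -241.4   11.8]
('red', [311, 77, 19, 41, 694], [320.2, 96.7]) [ 479.4 -163.3   33.2]
('red', [340, 114, 21, 62, 929], [349.2, 142.7]) [ 456.9 -112.3   34.4]
('red', [41, 118, 25, 18, 236], [51.9, 127.6]) [ 778.4 -180.6   13.3]
('red', [295, 180, 11, 34, 330], [299.7, 196.4]) [515.7 -72.4  68.2]
('yellow', [292, 81, 13, 34, 386], [297.4, 97.3]) [ 500.1 -166.4   65.9]
('yellow', [312, 128, 18, 37, 608], [320.2, 146.1]) [ 487.9 -113.8   33.5]
('yellow', [73, 262, 115, 71, 5085], [126.5, 293.3]) [778.3  41.6   2.7]
('yellow', [121, 389, 30, 11, 224], [137.4, 395.3]) [803.  191.8  25. ]
('green', [313, 174, 15, 33, 449], [320.5, 189.7]) [495.7 -66.   33. ]
('green', [296, 226, 10, 33, 228], [300.4, 243.3]) [524.8 -21.   67.3]
('blue', [293, 134, 12, 33, 311], [298.6, 150.3]) [ 508.2 -118.    66.3]
('blue', [313, 218, 15, 32, 422], [320.4, 233.0]) [504.5 -14.7  33.6]
('blue', [387, 335, 35, 15, 248], [404.3, 342.0]) [419.1 176.1  10.4]
('blue', [29, 342, 26, 15, 194], [42.8, 347.3]) [914.2  99.3  13.1]
('blue', [6, 367, 13, 25, 167], [11.7, 377.5]) [928.8 110.4  51.4]
```

View pics/w1.png

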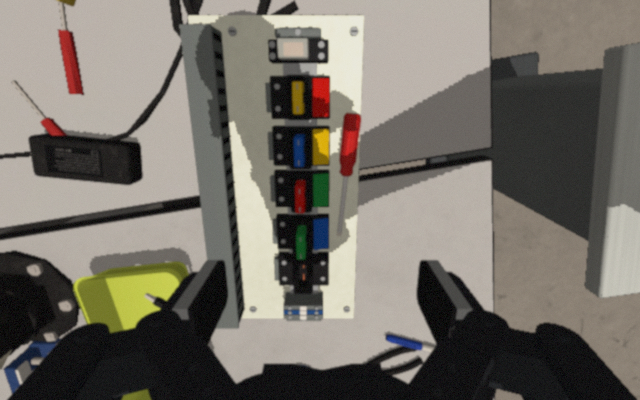

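The wrist view shows the row running down the image at columns ≈295–320: yellow, blue, red and green fuses, then the spare at row ≈270. Heights check out (tops ≈67, plates ≈33). I'll hover over green.

```bash
cat >> h.py <<'E'
U=np.array([.168,.986]);C=np.array([512.1,-92.5])
def hold(n,z):
    k=dict(r=-75,y=-25,g=25,b=75,s=125)[n];return (*(C+k*U),z,-99.7)
E
python3 -c "
from h import *
go(hold('b',125))"
```

```text
(np.float64(524.7), np.float64(-18.549999999999997), 125, -99.7) -> [-0.0733 -0.0228  0.1168] [-0.0008  0.0003  0.0014]
```

```bash
python3 -m handwheel '[[-0.073,-0.023,0.117,0,0,0,1],[-0.073,-0.023,0.117,0,0,0,1],[-0.073,-0.023,0.117,0,0,0,1],[-0.073,-0.023,0.117,0,0,0,1]]'; python3 look.py w2|grep -v yellow;python3 -c "
from h import *
go(hold('b',50))"
```

```text
clock: 3.2
position: [525.3, -19.6, 124.4]
ee_rot: [-0.645, 0.764, -0.0, -0.001]
contact_force: [-0.4, -0.4, 0.0]
gripper_width: 85.6
grasp_force: 0.0
('red', [343, 0, 28, 14, 351], [356.5, 6.0]) [ 482.3 -146.6   32.6]
('red', [383, 7, 38, 109, 2723], [400.2, 58.2]) [ 458.  -111.6   32.7]
('red', [315, 118, 18, 52, 810], [322.9, 143.3]) [516.9 -69.8  67.1]
('green', [341, 110, 25, 56, 1263], [352.5, 137.2]) [496.3 -66.   34.3]
('green', [316, 194, 15, 52, 656], [322.7, 219.8]) [525.2 -21.1  67.7]
('blue', [314, 30, 19, 58, 1005], [323.1, 58.5]) [ 508.9 -116.6   67.8]
('blue', [339, 183, 24, 50, 1056], [350.6, 207.1]) [504.9 -14.7  33.8]
('blue', [305, 325, 12, 6, 65], [311.0, 327.4]) [550.9  75.2  48.5]
('blue', [330, 325, 11, 6, 60], [334.6, 327.4]) [532.4  79.   47.6]
('blue', [0, 366, 19, 24, 328], [7.3, 379.2]) [862.7 113.6  12.2]
(np.float64(524.7), np.float64(-18.549999999999997), 50, -99.7) -> [-0.0011  0.0016  0.0755] [-0.0017  0.0001  0.0004]
```

View pics/w2.png

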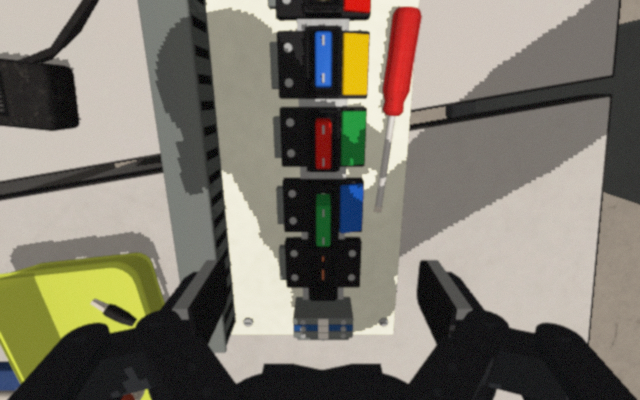

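Green is centred at column 323, between the fingers, with the spare just below it. I'll pin y from the far top edges, which no side face can bias.

```bash
python3 -c "
from h import *
c=cam('wrist',read_state())
for n,x,v,k in(('green',323.5,246,75),('red',323.5,170,25),('blue',323,88,-25)):
    print(n,ray(c,(x,v-.5),67)[:2]-14.5*U, C+k*U)"
```

```text
green [526.20497869 -16.6342034 ] [524.7  -18.55]
red [517.52097565 -68.10860703] [516.3  -67.85]
blue [ 509.7312005  -116.02781782] [ 507.9  -117.15]
```

```bash
sed -i 's/C=np.array(\[512.1,-92.5\])/C=np.array([512.9,-91.8])/' h.py; python3 -m handwheel '[[-0.002,0.001,0.06,0,0,0,1],[-0.002,0.001,0.074,0,0,0,1],[-0.002,0.001,0.074,0,0,0,-1],[-0.002,0.001,0.074,0,0,0,-1],[-0.002,0.001,0.074,0,0,0,-1],[-0.002,0.001,0.074,0,0,0,-1],[-0.002,0.001,0.074,0,0,0,-1],[-0.002,0.001,0.074,0,0,0,-1]]'; python3 -m handwheel '[[0,0,0,0,0,0,-1],[0,0,0,0,0,0,-1]]'
```

```text
clock: 4.25
position: [525.4, -17.8, 51.3]
ee_rot: [-0.645, 0.764, -0.001, 0.001]
contact_force: [-0.6, -0.9, 5.7]
gripper_width: 7.7
grasp_force: 61.5
clock: 4.5
position: [525.4, -17.8, 51.3]
ee_rot: [-0.645, 0.764, -0.001, 0.001]
contact_force: [-0.9, -0.5, 6.4]
gripper_width: 7.8
grasp_force: 61.5
```

```bash
python3 -m handwheel '[[0,0,-0.02,0,0,0,-1],[0,0,-0.045,0,0,0,-1],[0,0,-0.045,0,0,0,-1],[-0.05,0,-0.045,0,0,0,-1],[-0.05,0,-0.045,0,0,0,-1],[-0.05,0,-0.045,0,0,0,-1]]'; python3 look.py w3|grep -E 'green|blue';python3 -c "
from h import *
go(hold('s',53))"
```

```text
clock: 5.25
position: [532.2, 31.3, 94.2]
ee_rot: [-0.645, 0.764, 0.001, -0.001]
contact_force: [0.0, -0.8, -0.9]
gripper_width: 8.0
grasp_force: 60.7
('green', [342, 17, 31, 74, 2091], [356.2, 53.0]) [496.4 -65.7  34. ]
('green', [312, 232, 21, 80, 1353], [321.8, 269.8]) [531.8  24.3 111.4]
('blue', [340, 115, 29, 63, 1667], [353.8, 145.2]) [505.  -14.2  34.1]
(np.float64(533.9), np.float64(31.450000000000003), 53, -99.7) -> [-0.0008 -0.0016  0.0414] [ 0.0019 -0.0009 -0.0011]
```

View pics/w3.png

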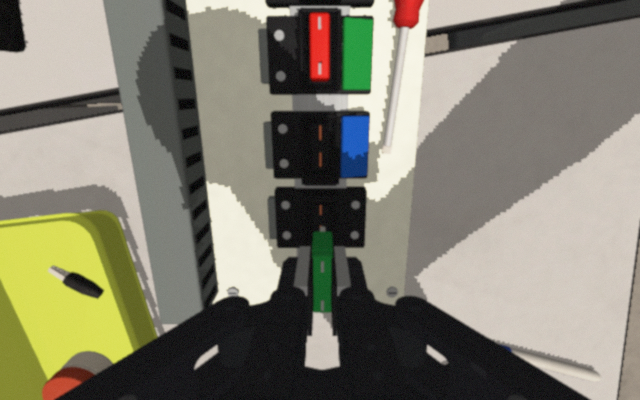

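Green is lifted and upright between the pads. I'll lower it into the spare.

```bash
python3 -m handwheel '[[0,-0.0015,0.01,0,0,0,-1],[0,-0.0015,0.02,0,0,0,-1],[0,-0.0015,0.03,0,0,0,-1],[0,-0.0015,0.035,0,0,0,-1],[0,-0.0015,0.041,0,0,0,-1],[0,-0.0015,0.041,0,0,0,-1]]'
```

```text
clock: 6.05
position: [534.4, 31.1, 53.9]
ee_rot: [-0.645, 0.765, 0.0, -0.0]
contact_force: [0.3, -0.0, 0.4]
gripper_width: 8.1
grasp_force: 60.8
```

```bash
python3 -m handwheel '[[0,0,0,0,0,0,-0.3],[0,0,0,0,0,0,0],[0,0,0,0,0,0,0],[0,0,-0.06,0,0,0,0],[0.05,0,-0.06,0,0,0,0],[0.1,0,-0.06,0,0,0,0],[0.15,0,-0.06,0,0,0,0],[0.15,0,-0.06,0,0,0,0],[0.15,0,-0.06,0,0,0,0]]'; python3 look.py w4|grep -E 'green|blue|red';python3 -c "
from h import *
go(hold('y',51))"
python3 -c "
from h import *
p,d=get_image('top');cv2.imwrite('pics/t4.png',cv2.resize(p[130:240,225:400],(800,503)))
p,d=get_image('side');c=cam('side');print([ (b,(c[1]@np.linalg.inv(c[0])@np.array([*b[2],1])*d[int(b[2][1]),int(b[2][0])]+c[2]).round(0)) for b in blobs(p,(210,140,440,320)) if b[0]=='green'])"
```

```text
clock: 7.18
position: [509.3, -116.8, 114.5]
ee_rot: [-0.644, 0.765, -0.0, 0.0]
contact_force: [-0.5, 0.2, -0.4]
gripper_width: 42.7
grasp_force: 0.0
('red', [0, 109, 6, 22, 72], [1.5, 122.6]) [ 734.4 -215.7    7.7]
('red', [342, 109, 27, 59, 1469], [354.3, 138.0]) [ 479.8 -163.6   33. ]
('red', [379, 160, 35, 89, 2036], [394.5, 201.1]) [ 457.6 -114.3   33.1]
('red', [317, 257, 15, 57, 804], [323.9, 284.8]) [515.5 -77.2  68.5]
('green', [340, 245, 23, 47, 927], [350.9, 267.1]) [496.1 -67.6  34.2]
('blue', [316, 194, 16, 56, 808], [323.5, 221.1]) [ 508.3 -121.2   67.8]
('blue', [339, 303, 21, 45, 824], [349.1, 325.1]) [505.1 -14.9  33.5]
(np.float64(508.7), np.float64(-116.44999999999999), 51, -99.7) -> [0.0003 0.0007 0.0634] [-0.0004  0.0001 -0.0003]
[]
```

View pics/w4.png

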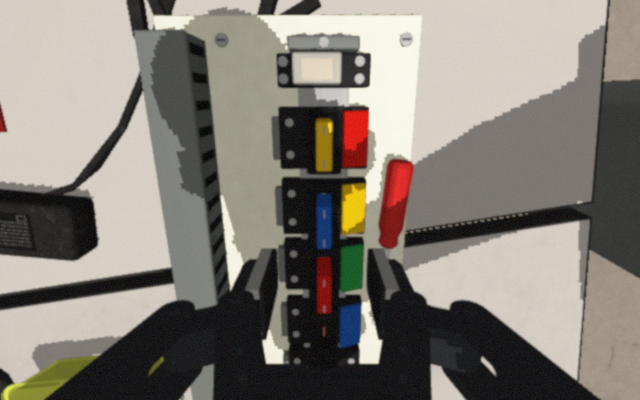

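The blue fuse is centred between the open pads at column 323. I'll grip and lift it.

```bash
python3 -m handwheel '[[0,0.001,0.05,0,0,0,0],[0,0.001,0.063,0,0,0,0],[0,0.001,0.063,0,0,0,0],[0,0.001,0.063,0,0,0,-1],[0,0.001,0.063,0,0,0,-1],[0,0.001,0.063,0,0,0,-1],[0,0.001,0.063,0,0,0,-1],[0,0.001,0.063,0,0,0,-1]]'; python3 -m handwheel '[[0,0,-0.03,0,0,0,-1],[0,0,-0.06,0,0,0,-1],[0,0,-0.06,0,0,0,-1],[-0.05,0,-0.06,0,0,0,-1],[-0.1,0,-0.06,0,0,0,-1],[-0.1,0,-0.06,0,0,0,-1],[-0.1,0,-0.06,0,0,0,-1]]'; python3 look.py w5|grep -E 'green|blue|red';python3 -c "
from h import *
go(hold('b',54))"
```

```text
clock: 8.32
position: [509.2, -116.5, 52.7]
ee_rot: [-0.645, 0.764, -0.001, 0.001]
contact_force: [-1.7, 1.5, 7.3]
gripper_width: 8.2
grasp_force: 61.8
clock: 9.2
position: [524.4, -18.0, 110.5]
ee_rot: [-0.645, 0.765, 0.001, -0.001]
contact_force: [0.0, -0.4, -0.2]
gripper_width: 7.5
grasp_force: 61.0
('red', [342, 0, 29, 6, 135], [357.2, 1.9]) [ 482.  -144.3   31.7]
('red', [384, 0, 41, 115, 3092], [403.0, 53.5]) [ 458.2 -111.4   33.2]
('red', [312, 117, 19, 55, 914], [320.7, 144.0]) [516.8 -69.9  66.8]
('green', [340, 109, 26, 59, 1445], [352.3, 137.4]) [496.2 -66.   33. ]
('green', [321, 308, 11, 13, 94], [325.2, 312.9]) [532.9  41.   67.5]
('blue', [339, 186, 25, 53, 1181], [350.4, 211.7]) [505.  -14.7  33.9]
('blue', [311, 228, 23, 80, 1453], [321.9, 265.8]) [523.8 -26.  126.1]
(np.float64(525.5), np.float64(-17.849999999999994), 54, -99.7) -> [-0.0009 -0.0011  0.0566] [ 0.0016 -0.0006 -0.0014]
```

View pics/w5.png

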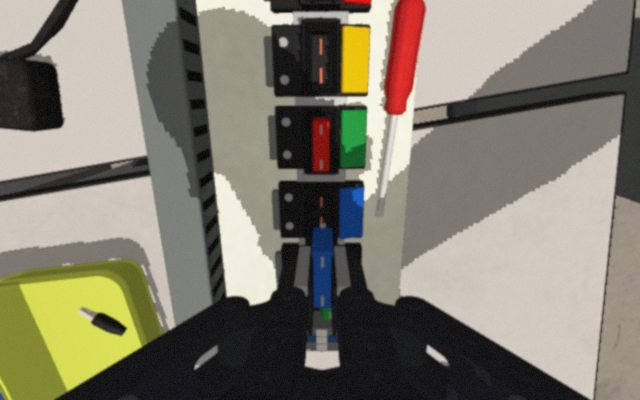

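Green's top is at z≈67.5, so it is home in the spare. Blue is held upright over its holder, so I'll place it and then go to yellow at holder_red.

```bash
python3 -m handwheel '[[0,-0.001,0.025,0,0,0,-1],[0,-0.001,0.035,0,0,0,-1],[0,-0.001,0.045,0,0,0,-1],[0,-0.001,0.05,0,0,0,-1],[0,-0.001,0.056,0,0,0,-1],[0,-0.001,0.056,0,0,0,-1]]'; python3 -m handwheel '[[0,0,0,0,0,0,-0.3],[0,0,0,0,0,0,0],[0,0,0,0,0,0,0],[0,0,-0.06,0,0,0,0],[0.05,0,-0.06,0,0,0,0],[0.1,0,-0.06,0,0,0,0],[0.15,0,-0.06,0,0,0,0],[0.15,0,-0.06,0,0,0,0],[0.15,0,-0.06,0,0,0,0]]';  python3 look.py w6|grep -E 'green|blue|yellow';python3 -c "
from h import *
go(hold('r',52))"
```

```text
clock: 10.0
position: [526.3, -17.9, 55.3]
ee_rot: [-0.645, 0.765, -0.0, 0.0]
contact_force: [0.3, -0.0, -0.8]
gripper_width: 8.1
grasp_force: 61.1
clock: 11.12
position: [500.7, -166.0, 115.3]
ee_rot: [-0.644, 0.765, -0.0, 0.0]
contact_force: [0.3, -0.1, -0.2]
gripper_width: 42.8
grasp_force: 0.0
('yellow', [86, 0, 27, 21, 408], [99.6, 8.0]) [ 623.9 -322.9   12.3]
('yellow', [0, 35, 15, 45, 441], [5.0, 55.5]) [ 703.  -307.7    7.5]
('yellow', [315, 192, 18, 56, 879], [323.6, 219.8]) [ 499.5 -170.9   67.9]
('yellow', [339, 245, 24, 49, 1020], [350.6, 268.6]) [ 487.9 -114.3   33. ]
('green', [339, 300, 21, 44, 776], [349.1, 321.3]) [496.  -66.3  32.5]
('blue', [338, 352, 20, 15, 225], [348.2, 359.5]) [502.3 -29.4  33.9]
(np.float64(500.29999999999995), np.float64(-165.75), 52, -99.7) -> [0.0004 0.0006 0.0633] [-0.0001  0.0001 -0.0001]
```

```bash
python3 -m handwheel '[[0,0.001,0.05,0,0,0,0],[0,0.001,0.063,0,0,0,0],[0,0.001,0.063,0,0,0,0],[0,0.001,0.063,0,0,0,-1],[0,0.001,0.063,0,0,0,-1],[0,0.001,0.063,0,0,0,-1],[0,0.001,0.063,0,0,0,-1],[0,0.001,0.063,0,0,0,-1]]'; python3 -m handwheel '[[0,0,-0.03,0,0,0,-1],[0,0,-0.06,0,0,0,-1],[0,0,-0.06,0,0,0,-1],[-0.05,0,-0.06,0,0,0,-1],[-0.05,0,-0.06,0,0,0,-1],[-0.05,0,-0.06,0,0,0,-1]]'; python3 look.py w7|grep -E 'green|blue|yellow|red';python3 -c "
from h import *
go(hold('y',55))"
```

```text
clock: 12.18
position: [500.9, -165.8, 53.7]
ee_rot: [-0.645, 0.764, -0.001, 0.001]
contact_force: [-0.6, 1.8, 5.7]
gripper_width: 8.1
grasp_force: 61.8
clock: 12.92
position: [507.6, -116.4, 111.6]
ee_rot: [-0.645, 0.764, 0.001, -0.001]
contact_force: [-0.2, 0.1, 0.0]
gripper_width: 7.5
grasp_force: 61.0
('red', [339, 110, 27, 59, 1485], [352.2, 138.4]) [ 479.5 -163.6   32.9]
('red', [377, 160, 35, 90, 2086], [392.7, 202.2]) [ 457.6 -114.5   33.5]
('red', [314, 306, 15, 11, 145], [320.9, 310.8]) [518.5 -60.2  69.6]
('yellow', [338, 183, 26, 54, 1249], [350.1, 209.3]) [ 488.1 -114.1   32.9]
('yellow', [311, 226, 23, 80, 1506], [322.1, 263.7]) [ 506.8 -124.8  126. ]
('yellow', [0, 356, 127, 44, 2561], [57.5, 379.1]) [759.1  -2.5  30.9]
('green', [346, 247, 15, 13, 146], [353.5, 251.9]) [490.4 -80.3  32.8]
('blue', [311, 321, 16, 49, 673], [318.6, 345.2]) [525.2 -31.1  67.3]
(np.float64(508.7), np.float64(-116.44999999999999), 55, -99.7) -> [-0.0005 -0.0011  0.0566] [ 0.0015 -0.0003 -0.0011]
```

View pics/w7.png

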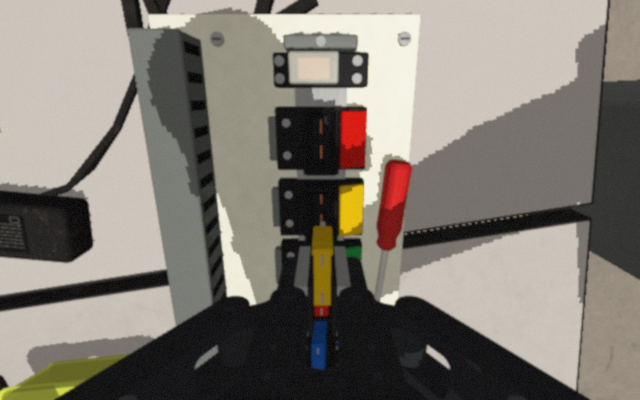

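Blue's top is at z 67.3, so it is home. Yellow is held upright over its holder. I'll place it, then go to red at holder_green.

```bash
python3 -m handwheel '[[0,-0.001,0.025,0,0,0,-1],[0,-0.001,0.035,0,0,0,-1],[0,-0.001,0.045,0,0,0,-1],[0,-0.001,0.05,0,0,0,-1],[0,-0.001,0.056,0,0,0,-1],[0,-0.001,0.056,0,0,0,-1]]'; python3 -m handwheel '[[0,0,0,0,0,0,-0.3],[0,0,0,0,0,0,0],[0,0,0,0,0,0,0],[0,0,-0.06,0,0,0,0],[-0.05,0,-0.06,0,0,0,0],[-0.05,0,-0.06,0,0,0,0],[-0.05,0,-0.06,0,0,0,0]]';  python3 look.py w8|grep -E 'green|blue|yellow|red';python3 -c "
from h import *
go(hold('g',52))"
```

```text
clock: 13.72
position: [509.1, -116.7, 56.1]
ee_rot: [-0.645, 0.765, 0.0, -0.0]
contact_force: [-0.5, 0.6, -0.4]
gripper_width: 7.6
grasp_force: 61.0
clock: 14.6
position: [517.3, -67.3, 116.2]
ee_rot: [-0.645, 0.764, 0.0, -0.0]
contact_force: [0.1, 1.2, -0.2]
gripper_width: 42.4
grasp_force: 0.0
('red', [342, 26, 29, 67, 1788], [355.7, 58.4]) [ 480.  -163.2   34.4]
('red', [381, 86, 37, 99, 2382], [397.9, 132.6]) [ 458.  -112.5   33.1]
('red', [315, 190, 17, 56, 846], [323.2, 217.8]) [516.2 -73.4  68.3]
('yellow', [316, 110, 52, 61, 2659], [342.5, 140.3]) [ 495.9 -113.9   34.6]
('yellow', [0, 305, 154, 95, 8270], [60.5, 347.9]) [789.2  39.5   3.1]
('yellow', [148, 357, 16, 19, 108], [155.1, 365.8]) [682.9  48.9  33.8]
('green', [341, 180, 23, 52, 1113], [351.9, 205.1]) [496.1 -66.5  33.4]
('green', [318, 318, 20, 51, 738], [327.3, 342.7]) [529.3  21.3  67. ]
('blue', [339, 246, 23, 48, 958], [350.0, 269.4]) [504.9 -14.3  32.6]
('blue', [312, 259, 17, 56, 795], [320.4, 286.1]) [526.2 -25.6  68. ]
(np.float64(517.1), np.float64(-67.15), 52, -99.7) -> [-0.0006  0.0001  0.064 ] [ 0.0009 -0.0003 -0.0009]
```

```bash
python3 -m handwheel '[[0,0,0.05,0,0,0,0],[0,0,0.064,0,0,0,0],[0,0,0.064,0,0,0,0],[0,0,0.064,0,0,0,-1],[0,0,0.064,0,0,0,-1],[0,0,0.064,0,0,0,-1],[0,0,0.064,0,0,0,-1],[0,0,0.064,0,0,0,-1]]'; python3 -m handwheel '[[0,0,-0.03,0,0,0,-1],[0,0,-0.06,0,0,0,-1],[0,0,-0.06,0,0,0,-1],[0.05,0,-0.06,0,0,0,-1],[0.1,0,-0.06,0,0,0,-1],[0.1,0,-0.06,0,0,0,-1],[0.1,0,-0.06,0,0,0,-1]]'; python3 look.py w9|grep -E 'yellow|red';python3 -c "
from h import *
go(hold('r',55))"
```

```text
clock: 15.65
position: [518.2, -67.3, 53.7]
ee_rot: [-0.645, 0.764, -0.001, 0.001]
contact_force: [-1.8, 1.1, 6.0]
gripper_width: 7.5
grasp_force: 60.7
clock: 16.52
position: [500.3, -166.0, 111.7]
ee_rot: [-0.644, 0.765, 0.0, -0.0]
contact_force: [0.4, 0.2, -0.7]
gripper_width: 7.8
grasp_force: 59.8
('red', [0, 119, 20, 80, 845], [6.3, 170.3]) [ 732.9 -230.8   10. ]
('red', [340, 183, 25, 53, 1232], [351.9, 208.8]) [ 479.6 -163.7   32.8]
('red', [311, 224, 23, 81, 1487], [322.1, 262.1]) [ 499.5 -174.9  125.7]
('red', [375, 224, 33, 81, 1740], [390.3, 262.1]) [ 457.1 -116.5   32.7]
('yellow', [81, 0, 28, 20, 388], [95.1, 7.4]) [ 624.4 -322.7   11.7]
('yellow', [0, 38, 10, 39, 205], [2.8, 52.5]) [ 701.8 -309.3    5.2]
('yellow', [346, 247, 17, 17, 185], [355.1, 253.2]) [ 482.3 -128.6   32.9]
('yellow', [321, 304, 11, 14, 112], [326.9, 309.9]) [ 507.6 -108.4   67.9]
(np.float64(500.29999999999995), np.float64(-165.75), 55, -99.7) -> [0.0003 0.0002 0.0569] [ 0.0006  0.0001 -0.0004]
```

View pics/w9.png

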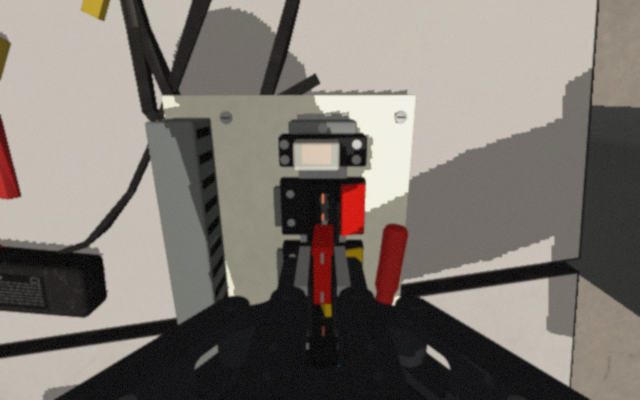

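Yellow is home (top z 67.9) and red is held upright over its holder. I'll place it, then go to green in the spare, passing at a safe height.

```bash
python3 -m handwheel '[[0,-0.0005,0.025,0,0,0,-1],[0,-0.0005,0.035,0,0,0,-1],[0,-0.0005,0.045,0,0,0,-1],[0,-0.0005,0.05,0,0,0,-1],[0,-0.0005,0.056,0,0,0,-1],[0,-0.0005,0.056,0,0,0,-1]]'; python3 -m handwheel '[[0,0,0,0,0,0,-0.3],[0,0,0,0,0,0,0],[0,0,0,0,0,0,0],[0,0,-0.06,0,0,0,0],[-0.05,0,-0.06,0,0,0,0],[-0.1,0,-0.06,0,0,0,0],[-0.15,0,-0.06,0,0,0,0],[-0.2,0,-0.06,0,0,0,0],[-0.2,0,-0.06,0,0,0,0],[-0.2,0,-0.06,0,0,0,0]]';  python3 look.py w10|grep -E 'green|blue|red';python3 -c "
from h import *
go(hold('s',52))"
```

```text
clock: 17.32
position: [501.1, -166.0, 56.1]
ee_rot: [-0.644, 0.765, 0.0, -0.0]
contact_force: [-0.0, -0.2, -0.0]
gripper_width: 7.5
grasp_force: 59.8
clock: 18.58
position: [534.7, 31.1, 116.2]
ee_rot: [-0.645, 0.764, 0.0, -0.0]
contact_force: [-0.1, 0.7, -0.7]
gripper_width: 42.5
grasp_force: 0.0
('red', [391, 0, 29, 34, 781], [403.2, 14.8]) [464.6 -84.8  31.2]
('red', [67, 347, 39, 34, 567], [82.9, 360.6]) [759.6 131.7  33.5]
('green', [344, 25, 28, 66, 1708], [356.9, 57.4]) [496.4 -65.4  33.3]
('green', [319, 196, 22, 53, 880], [329.4, 221.3]) [530.2  28.5  66.8]
('blue', [342, 112, 26, 58, 1378], [354.6, 140.5]) [505.  -13.7  32.6]
('blue', [312, 120, 19, 53, 864], [320.6, 145.6]) [527.6 -19.3  67.8]
('blue', [303, 273, 15, 7, 87], [311.1, 275.8]) [551.   75.3  48.5]
('blue', [331, 273, 14, 7, 85], [336.7, 275.8]) [532.7  78.8  47.9]
('blue', [0, 370, 13, 30, 210], [4.0, 388.7]) [828.2 141.9  41.8]
(np.float64(533.9), np.float64(31.450000000000003), 52, -99.7) -> [-0.0008  0.0009  0.0642] [ 0.0005 -0.0003 -0.0013]
```

Green reads 4 mm off in x and its blob is wider, so I'll look closer.

```bash
python3 -c "
import cv2;p=cv2.imread('pics/w10.png')[90:290,240:420];cv2.imwrite('pics/w10c.png',cv2.resize(p,None,fx=3,fy=3,interpolation=cv2.INTER_CUBIC))"
```

```text
(no output)
```

View pics/w10c.png

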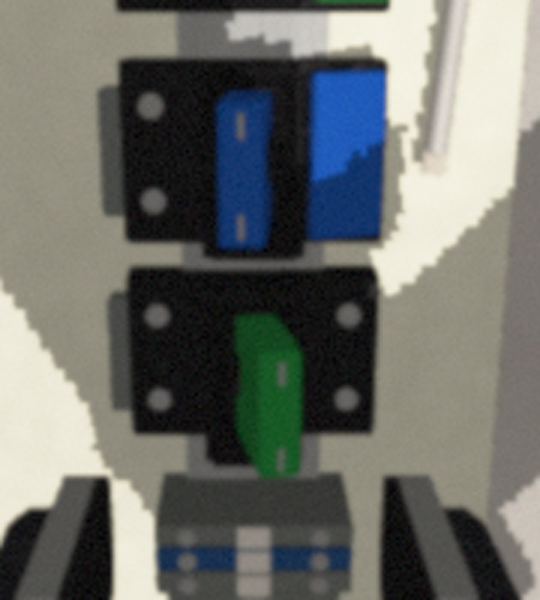

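Green leans a few mm toward the robot in the spare, with its top at px (329,221). Closing the pads will square it. For the placing I'll lower right to the floor before opening, since the 3 mm drop seems to leave some lean.

```bash
python3 -m handwheel '[[0,0.001,0.05,0,0,0,0],[0,0.001,0.064,0,0,0,0],[0,0.001,0.064,0,0,0,0],[0,0.001,0.064,0,0,0,-1],[0,0.001,0.064,0,0,0,-1],[0,0.001,0.064,0,0,0,-1],[0,0.001,0.064,0,0,0,-1],[0,0.001,0.064,0,0,0,-1]]'; python3 -m handwheel '[[0,0,-0.03,0,0,0,-1],[0,0,-0.06,0,0,0,-1],[0,0,-0.06,0,0,0,-1],[0.05,0,-0.06,0,0,0,-1],[0.1,0,-0.06,0,0,0,-1],[0.1,0,-0.06,0,0,0,-1],[0.1,0,-0.06,0,0,0,-1]]'; python3 look.py w11|grep -E 'green|red';python3 -c "
from h import *
go(hold('g',52))"
```

```text
clock: 19.62
position: [534.7, 31.5, 53.8]
ee_rot: [-0.645, 0.764, -0.001, 0.001]
contact_force: [-1.5, 0.3, 5.8]
gripper_width: 7.8
grasp_force: 60.9
clock: 20.5
position: [517.0, -67.4, 111.8]
ee_rot: [-0.644, 0.765, 0.0, -0.0]
contact_force: [0.4, 0.1, -0.6]
gripper_width: 7.6
grasp_force: 60.1
('red', [315, 20, 25, 63, 1347], [327.5, 51.1]) [ 497.7 -166.2   68.4]
('red', [342, 25, 29, 68, 1848], [355.8, 57.9]) [ 479.7 -163.3   33.6]
('red', [382, 86, 37, 101, 2479], [398.7, 133.4]) [ 458.  -112.6   33.2]
('green', [340, 182, 25, 52, 1129], [352.0, 207.2]) [496.  -66.4  33. ]
('green', [312, 230, 21, 79, 1287], [322.1, 267.1]) [516.5 -74.2 126.3]
(np.float64(517.1), np.float64(-67.15), 52, -99.7) -> [0.0002 0.     0.0599] [ 0.0004  0.     -0.0004]
```

View pics/w11.png

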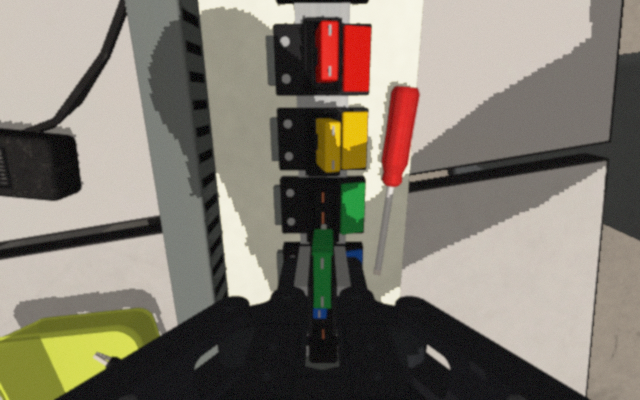

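Green is held upright over its own holder. Red and yellow show a slight lean toward the robot. I'll lower green to floor contact, then open gently.

```bash
python3 -m handwheel '[[0,0,0.025,0,0,0,-1],[0,0,0.035,0,0,0,-1],[0,0,0.045,0,0,0,-1],[0,0,0.05,0,0,0,-1],[0,0,0.055,0,0,0,-1],[0,0,0.058,0,0,0,-1],[0,0,0.059,0,0,0,-1],[0,0,0.059,0,0,0,-1]]'; python3 -m handwheel '[[0,0,0,0,0,0,-0.75],[0,0,0,0,0,0,-0.7],[0,0,0,0,0,0,-0.65],[0,0,0,0,0,0,-0.5],[0,0,0,0,0,0,0],[0,0,0,0,0,0,0]]'; python3 -m handwheel '[[0,0,-0.06,0,0,0,0],[0,0,-0.06,0,0,0,0],[0.025,0,-0.12,0,0,0,0.5],[0.025,0,-0.12,0,0,0,0.5],[0.025,0,-0.12,0,0,0,0.5]]'; python3 look.py w12|grep -E 'green|red|blue|yellow'; python3 -c "
import cv2;p=cv2.imread('pics/w12.png')[60:330,220:440];cv2.imwrite('pics/w12c.png',cv2.resize(p,None,fx=2.2,fy=2.2,interpolation=cv2.INTER_CUBIC))"
```

```text
clock: 21.55
position: [517.6, -68.5, 53.9]
ee_rot: [-0.645, 0.765, -0.001, -0.0]
contact_force: [0.9, -5.8, 1.7]
gripper_width: 7.6
grasp_force: 60.3
clock: 22.3
position: [517.2, -67.3, 53.3]
ee_rot: [-0.645, 0.765, -0.0, 0.0]
contact_force: [-0.7, -1.6, -0.1]
gripper_width: 42.6
grasp_force: 0.0
clock: 22.92
position: [512.4, -92.0, 172.9]
ee_rot: [-0.644, 0.765, 0.0, 0.0]
contact_force: [0.1, 0.5, 0.3]
gripper_width: 64.3
grasp_force: 0.0
('red', [22, 17, 33, 80, 1378], [38.2, 56.3]) [ 730.8 -241.2   14. ]
('red', [337, 74, 22, 51, 1047], [347.0, 98.4]) [ 479.8 -163.6   33.6]
('red', [317, 77, 18, 44, 703], [325.7, 98.4]) [ 497.4 -167.    68.1]
('red', [369, 119, 27, 76, 1435], [381.1, 154.4]) [ 457.5 -112.8   33.3]
('red', [4, 125, 33, 23, 381], [18.7, 136.8]) [ 777.9 -180.9   13.2]
('yellow', [317, 137, 40, 50, 1617], [337.2, 161.7]) [ 496.  -113.6   36.6]
('yellow', [47, 293, 138, 74, 3706], [102.2, 320.9]) [785.3  27.6   3.9]
('yellow', [161, 370, 35, 30, 716], [180.1, 385.3]) [727.  132.9   3.1]
('green', [336, 192, 19, 40, 668], [345.2, 211.2]) [495.9 -66.7  33.6]
('green', [316, 202, 11, 42, 413], [321.1, 222.4]) [517. -73.  68.]
('blue', [335, 244, 19, 39, 610], [344.0, 262.7]) [504.8 -14.5  32.8]
('blue', [314, 255, 13, 43, 477], [319.8, 276.0]) [526.4 -25.1  68.7]
('blue', [0, 385, 42, 15, 409], [21.3, 391.5]) [909.3 100.9  12.3]
```

View pics/w12c.png

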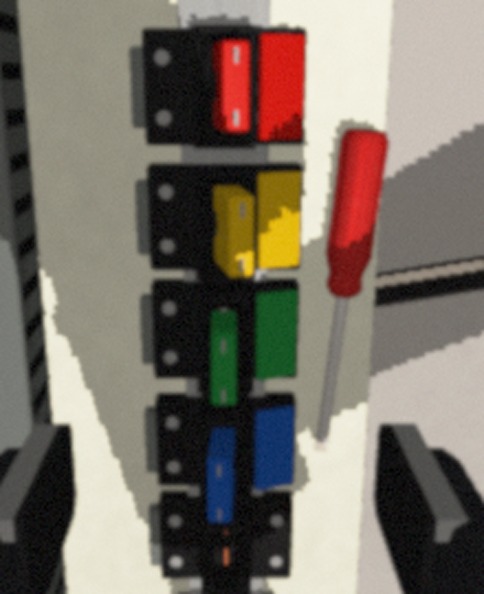

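Green stands upright and home. Yellow clearly leans (crop px (230,230)), and red and blue lean slightly. I'll square each one with a re-grip at home height and a slow release, starting with yellow.

```bash
python3 -c "
from h import *
go(hold('y',54.5))"; python3 -m handwheel '[[0.025,0,0.05,0,0,0,0],[0.025,0,0.07,0,0,0,0],[0.025,0,0.118,0,0,0,0],[0.025,0,0.118,0,0,0,0],[0.025,0,0.118,0,0,0,-1],[0.025,0,0.118,0,0,0,-1],[0.025,0,0.118,0,0,0,-1],[0.025,0,0.118,0,0,0,-1],[0.025,0,0.118,0,0,0,-1]]'; python3 -m handwheel '[[0,0,0.002,0,0,0,-1],[0,0,0.002,0,0,0,-1]]';  python3 -m handwheel '[[0,0,0,0,0,0,-0.75],[0,0,0,0,0,0,-0.7],[0,0,0,0,0,0,-0.65],[0,0,0,0,0,0,-0.5],[0,0,0,0,0,0,0],[0,0,0,0,0,0,0]]'; python3 -m handwheel '[[0,0,-0.06,0,0,0,0],[0.05,0,-0.06,0,0,0,0],[0.05,0,-0.06,0,0,0,0],[0.05,0,-0.06,0,0,0,0]]'; python3 -c "
from h import *
go(hold('r',54.5))"
```

```text
(np.float64(508.7), np.float64(-116.44999999999999), 54.5, -99.7) -> [ 0.0248 -0.0011  0.1177] [ 0.002   0.     -0.0012]
clock: 24.1
position: [509.7, -116.5, 57.0]
ee_rot: [-0.645, 0.764, -0.001, 0.001]
contact_force: [-0.4, 2.3, 7.0]
gripper_width: 7.4
grasp_force: 61.0
clock: 24.35
position: [509.9, -116.5, 56.7]
ee_rot: [-0.645, 0.764, -0.001, 0.001]
contact_force: [-4.7, 3.1, 17.7]
gripper_width: 7.4
grasp_force: 62.5
clock: 25.1
position: [508.7, -116.6, 53.2]
ee_rot: [-0.645, 0.765, 0.0, -0.0]
contact_force: [-0.6, 0.4, -0.1]
gripper_width: 42.7
grasp_force: 0.0
clock: 25.6
position: [499.9, -166.0, 113.1]
ee_rot: [-0.644, 0.765, 0.0, -0.0]
contact_force: [-0.5, 0.2, -0.3]
gripper_width: 42.9
grasp_force: 0.0
(np.float64(500.29999999999995), np.float64(-165.75), 54.5, -99.7) -> [-0.0003 -0.0003  0.0586] [ 0.0005  0.     -0.0014]
```

```bash
python3 -m handwheel '[[0,0,0.04,0,0,0,0],[0,0,0.058,0,0,0,0],[0,0,0.058,0,0,0,0],[0,0,0.058,0,0,0,-1],[0,0,0.058,0,0,0,-1],[0,0,0.058,0,0,0,-1],[0,0,0.058,0,0,0,-1],[0,0,0.058,0,0,0,-1]]'; python3 -m handwheel '[[0,0,0,0,0,0,-0.75],[0,0,0,0,0,0,-0.7],[0,0,0,0,0,0,-0.65],[0,0,0,0,0,0,-0.5],[0,0,0,0,0,0,0],[0,0,0,0,0,0,0]]'; python3 -m handwheel '[[0,0,-0.06,0,0,0,0],[-0.05,0,-0.06,0,0,0,0],[-0.1,0,-0.06,0,0,0,0],[-0.15,0,-0.06,0,0,0,0],[-0.15,0,-0.06,0,0,0,0],[-0.15,0,-0.06,0,0,0,0]]'; python3 look.py w13 | grep -E 'red|yellow|green|blue';  python3 -c "
from h import *
go(hold('b',54.5))"
```

```text
clock: 26.6
position: [501.1, -165.8, 56.4]
ee_rot: [-0.645, 0.764, -0.001, 0.001]
contact_force: [-0.1, 2.5, 5.9]
gripper_width: 7.8
grasp_force: 61.2
clock: 27.35
position: [500.2, -165.9, 55.3]
ee_rot: [-0.645, 0.765, 0.0, -0.0]
contact_force: [-0.1, 0.4, -0.4]
gripper_width: 42.5
grasp_force: 0.0
clock: 28.1
position: [525.3, -18.0, 115.2]
ee_rot: [-0.645, 0.764, 0.0, -0.0]
contact_force: [-0.9, 0.3, 0.2]
gripper_width: 42.6
grasp_force: 0.0
('red', [343, 0, 29, 7, 176], [357.8, 2.6]) [ 482.4 -144.6   32.9]
('red', [385, 0, 40, 114, 2991], [403.1, 53.6]) [ 458.  -111.7   32.6]
('yellow', [312, 22, 21, 62, 1158], [321.6, 52.2]) [ 509.2 -117.3   67.5]
('yellow', [341, 26, 30, 67, 1819], [355.3, 59.1]) [ 488.3 -113.6   33.5]
('yellow', [0, 256, 160, 144, 15396], [65.9, 319.4]) [778.4  58.6   2.9]
('yellow', [148, 357, 16, 20, 119], [154.9, 366.1]) [684.8  91.4  41. ]
('green', [341, 108, 26, 58, 1392], [353.2, 136.5]) [496.3 -65.8  33. ]
('green', [313, 118, 18, 53, 773], [321.4, 143.8]) [517.5 -69.5  68.7]
('blue', [340, 184, 24, 52, 1149], [351.3, 209.3]) [505.  -14.4  33.4]
('blue', [311, 195, 18, 55, 858], [319.4, 221.5]) [526.9 -22.2  67.8]
('blue', [304, 331, 13, 6, 69], [310.4, 333.4]) [550.9  74.9  48.6]
('blue', [329, 331, 13, 6, 66], [334.9, 333.3]) [532.3  77.7  48.9]
('blue', [0, 376, 13, 24, 133], [3.8, 390.0]) [860.7 119.6  11.6]
(np.float64(525.5), np.float64(-17.849999999999994), 54.5, -99.7) -> [-0.0007 -0.0001  0.0607] [ 0.0005 -0.0002 -0.0012]
```

Yellow is now upright (509.2, top 67.5). Blue gets the same treatment, then a retreat upward to check.

```bash
python3 -m handwheel '[[0,0,0.04,0,0,0,0],[0,0,0.06,0,0,0,0],[0,0,0.06,0,0,0,0],[0,0,0.06,0,0,0,-1],[0,0,0.06,0,0,0,-1],[0,0,0.06,0,0,0,-1],[0,0,0.06,0,0,0,-1],[0,0,0.06,0,0,0,-1]]'; python3 -m handwheel '[[0,0,0,0,0,0,-0.75],[0,0,0,0,0,0,-0.7],[0,0,0,0,0,0,-0.65],[0,0,0,0,0,0,-0.5],[0,0,0,0,0,0,0],[0,0,0,0,0,0,0]]'; python3 -m handwheel '[[0,0,-0.06,0,0,0,0],[0,0,-0.12,0,0,0,0.5],[0.075,0,-0.12,0,0,0,0.5],[0.075,0,-0.12,0,0,0,0.5],[0.075,0,-0.12,0,0,0,0.5],[0.075,0,-0.12,0,0,0,0.5]]'; python3 look.py w14 | grep -E 'red|yellow|green|blue'; python3 -c "
import cv2;p=cv2.imread('pics/w14.png')[60:330,220:440];cv2.imwrite('pics/w14c.png',cv2.resize(p,None,fx=2.2,fy=2.2,interpolation=cv2.INTER_CUBIC))"
```

```text
clock: 29.15
position: [526.4, -18.1, 56.6]
ee_rot: [-0.645, 0.764, -0.001, 0.001]
contact_force: [-0.7, -1.8, 6.8]
gripper_width: 7.4
grasp_force: 60.8
clock: 29.9
position: [525.6, -18.0, 55.3]
ee_rot: [-0.645, 0.765, 0.0, -0.0]
contact_force: [-0.1, -0.7, 0.8]
gripper_width: 42.7
grasp_force: 0.0
clock: 30.65
position: [513.0, -91.4, 174.9]
ee_rot: [-0.645, 0.764, 0.0, -0.0]
contact_force: [0.2, 0.7, 0.5]
gripper_width: 64.1
grasp_force: 0.0
('red', [25, 16, 32, 80, 1352], [40.5, 55.6]) [ 730.6 -241.    14.5]
('red', [337, 74, 22, 50, 1021], [347.5, 98.1]) [ 479.9 -163.3   34. ]
('red', [314, 77, 16, 43, 598], [321.6, 97.2]) [ 500.8 -167.8   67.3]
('red', [369, 118, 27, 76, 1417], [381.2, 153.5]) [ 457.5 -112.6   32.3]
('red', [6, 124, 33, 23, 380], [20.9, 135.7]) [ 777.9 -180.7   13.2]
('yellow', [336, 136, 21, 45, 881], [346.4, 158.6]) [ 488.1 -113.5   33.7]
('yellow', [316, 143, 14, 42, 533], [322.0, 163.5]) [ 508.7 -119.6   68.1]
('yellow', [48, 292, 137, 74, 3804], [104.4, 319.2]) [785.   28.5   2.7]
('yellow', [162, 370, 34, 30, 684], [180.6, 385.0]) [728.6 136.1   1.9]
('green', [337, 191, 18, 40, 670], [345.3, 210.0]) [496.1 -66.2  32.4]
('green', [316, 200, 12, 43, 430], [321.5, 221.3]) [517.2 -72.4  67.4]
('blue', [336, 243, 18, 38, 610], [344.1, 261.1]) [504.9 -15.   33.5]
('blue', [317, 253, 11, 43, 441], [322.0, 273.7]) [524.8 -25.4  68.7]
('blue', [2, 383, 42, 17, 447], [22.6, 390.2]) [910.1 102.2  11.8]
```

View pics/w14c.png

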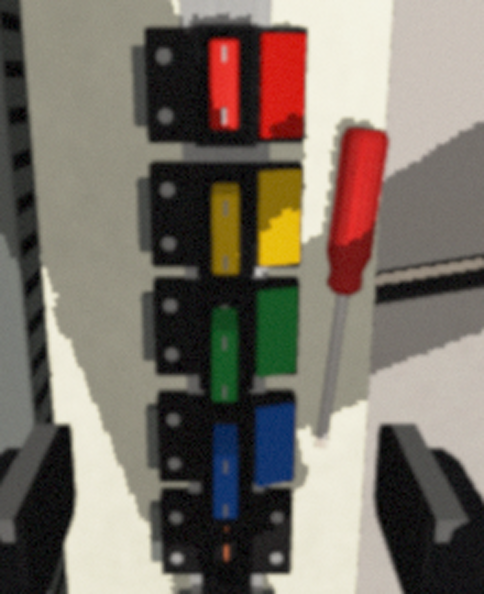

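All four fuses are upright and in line at crop column ≈224. Each sits beside its own plate colour with its top at z≈67–68, the spare is empty and the robot is clear.

```bash
python3 -c "
from bench import *
print(job_done())"
```

```text
the job is handed in; nothing more can be done
None
```

I moved all four fuses into the holders of their own colour and handed the job in at about 31 s of the 106 s; the last wrist image shows each upright with its top at home height, the spare empty and the gripper clear.

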